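Clamp a washer blank in the deburring fixture

ROBOT

A 6-joint arm with a two-finger parallel gripper is mounted at the origin on the work surface. World frame = base frame: x ahead of the robot, y to its left, z up, the work surface at z = 0. Lengths are in m, angles in rad, forces in N, time in s.
With the tool pointing down it reaches from about 0.325 to 0.9 m from the base axis. Payload 6.1 kg.
Tool frame: the origin (TCP) lies on the mounting face of the last link; the fingertips stand 182 mm ahead of it and the grasp point (between the pads) lies 164 mm ahead of it; z points along the fingers, y is the line along which they close (so a half turn about z gives the same grasp; the last joint's range is limited). The gripper opens to 87 mm and grips with 3 to 60 N. Pads are 19 mm wide; open, the fingers measure 117 mm over their backs; the gripper's body (75 mm by 190 mm) begins 51 mm behind the grasp point.
Start: joints at [1.11, 0.22, 1.526, -0, 1.395, -0.126], TCP at [0.205, 0.59, 0.405] pointing down, gripper open.
Joint ranges: [-2.98, 2.98], [-0.91, 2.08], [0.09, 2.57], [-1.24, 4.39], [0.2, 2.65], [-2.68, 2.68]. Speed limits (rad/s): [2.57, 2.57, 3.01, 3.14, 3.14, 3.14].

INTERFACE

Orientations are given as a 3x3 rotation matrix whose columns are the frame's x, y, z axes.
In Python, from workcell import arm gives the robot as it stands.
- The arm moves only by the tool send_rows, never from a script. Its argument "deltas" is one flat list of numbers, 7 for each row, row after row: the shift along the world's x, y, z in mm, then the turn, a rotation vector about the world's x, y, z in degrees, then the finger opening in mm, from 0 to 87. In form: [dx, dy, dz, wx, wy, wz, gripper, dx, dy, dz, wx, wy, wz, gripper, ...]. A call has exactly 5 rows; each row shifts and turns the commanded pose from where the row before left it; what a row does not reach is not made up. A row lasts 1/10 s, in which the tool goes at most 50 mm and 8.59 degrees, less where a joint would pass 70% of its speed; a pose out of reach is approached as far as the arm can. A call is refused whole if a number of a shift passes 50 or a number of a turn 8.59, either way. A call with a gripper value outside its range is refused whole. The fingers move at their own pace and stop on an object; the grip force is fixed at half the most. Time passes only in rows, so rows that do not move let the fingers close, or fill a call up. It gives the time, the measured TCP pose, the force, the opening and the grip force at its end, in the units of the state.
- arm.observe(): the state, without advancing time (a new reading comes with each control period).
- arm.snapshot(name): name is "side" or "top"; returns the picture (480x640x3 uint8, red, green, blue); there is no depth.
- arm.calibration(name): a dict with "fovy" (degrees; the focal length in pixels is half the picture's height over the tangent of half this angle, whatever the lens; pixels are square), "cx", "cy" (the principal point, pixels), "origin" and "rotation" of the camera in the world. Camera axes: x right, y down, z forward; pixel columns grow to the right and rows downward; lengths in m; the calibration is good to about 2 mm. A picture is of the moment at which its call begins. calibration takes no time and is no camera call.
- arm.job_done(): hands the job in; it is judged then, once.
The state is a dict: "t": time; "qpos": joint angles; "qvel": joint speeds; "effort": joint torques, N m; "ee_pos": TCP position; "ee_rot": TCP orientation; "wrist_force": force on the tool from outside, world axes, zero at the start; "ft_torque": the same for the moment, N m; "finger_gap": finger opening in m; "finger_force": force on a finger pad.
Only numpy, scipy, OpenCV 4.12 (cv2) and the standard library are available. Lean on these libraries where they do the work, as an engineer would, in place of code of your own. Each camera call takes 0.05 s, during which the arm holds its last target. There are 200 camera calls.

TASK

Clamp the big washer blank in the blue fixture: with a finger, swing the yellow clamp strap over the blank until it is fully home against its brass stop pin, and only then push the red cam lever down as far as it goes, so that the rubber pad presses on the blank. Nothing is picked up: leave the blank lying in its nest, and leave everything else on the bench where it is.

Things in the scene. Friction and masses are not known exactly. Their poses are not given: they have to be found in the camera images.
- fixture: Blue clamping fixture, fixed to the bench. Origin on the bench surface (z = 0) under the strap's vertical pivot; z up. The base plate is 190 mm (x from -140 to +50) by 110 mm (y -55 to +55), 12 mm high. The nest with the blank is centred at x = -95, y = 0 mm; its four locating pins reach 24 mm above the bench. A dark pivot post (32 mm dia) stands at the origin; a brass stop pin (10 mm dia, 66 mm high) stands at x = -45, y = +18.5 mm.
- pivot (a point): Point on the strap's vertical pivot axis, 56 mm above the bench (the strap's mid-thickness).
- strap (a joint): Swing angle of the strap in rad. 0: fully home against the stop pin, the strap pointing along the fixture's -x over the blank. Positive: swung open, counter-clockwise seen from above, so that at pi/2 it points along the fixture's -y; limit 2.0, starts at 1.2 to 1.9. It is closed by pushing its side clockwise. It stays where it is left (friction 0.25 N m, about 2.5 N at 100 mm from the pivot).
- strap_nose (a point): Middle of the free end of the strap, 125 mm from the pivot axis, 56 mm above the bench. The strap is a yellow-painted steel bar 26 mm wide and 12 mm thick (50 to 62 mm above the bench), with a rubber pad hanging under it 95 mm from the pivot (32 mm dia, underside 30 mm above the bench while the lever is up). The point's -x axis points from the pivot out along the strap.
- lever_hinge (a point): Axis of the cam lever, which is carried by the strap and turns with it: 82 mm above the bench, 5 mm behind the pivot axis (on the side away from the nose). The axis is level and square to the strap.
- lever (a joint): Angle in rad by which the cam lever has been pushed down. 0: fully raised, the lever rising at 1.05 rad (60 deg) above level, pointing away from the strap's nose. 0.95: fully down on its end stop, 0.10 rad above level. Starts at 0 to 0.2. It stays where it is left (friction 0.25 N m, about 3.5 N at 75 mm from the hinge).
- lever_tip (a point): Middle of the far end of the red lever grip, 105 mm from the lever hinge. The grip is 55 mm long, 24 mm wide and 12 mm thick, on a narrower steel arm.
- pad: Black rubber pad under the strap; the cam lowers it 13.7 mm per rad of lever. It is sprung and presses on the blank with about 5 N when the strap is home and the lever down. Origin at its centre; 32 mm dia, 8 mm thick.
- blank: Loose steel washer blank to be clamped, 64 mm outer dia, 20 mm hole, 8 mm thick, lying in the nest on the fixture's base plate, underside 12 mm and top 20 mm above the bench. Origin at the centre of its underside.
- washer_a: Bystander: loose small steel washer, 44 mm dia, 6 mm thick, beside the fixture. Origin at the centre of its underside.
- washer_b: Bystander: loose small washer, 44 mm dia, 6 mm thick, beside the fixture. Origin at the centre of its underside.
- pot: Bystander: white ceramic bowl, 90 mm rim dia, 50 mm high, beside the fixture. Origin at the centre of its underside.
- redbox: Bystander: small red plastic box, 50 x 50 x 36 mm. Origin at the centre of its underside.
- knife: Bystander: deburring knife with yellow handle lying flat along its x axis (-80 to +80 mm), 22 mm wide, 17 mm high. Origin on the bench under it.
- snips: Bystander: black-handled snips lying flat, about 165 mm long (x -118 to +45) and 72 mm wide, 16 mm high. Origin on the bench under the joint.
- flask: Bystander: brown bottle standing upright, 64 mm dia, 190 mm high. Origin at the centre of its underside.
- jar: Bystander: white jar with black cap, 70 mm dia, 90 mm high. Origin at the centre of its underside.
Mind the look-alikes: they are no part of the job. What is shaped like the blank but green is not meant. Several things have the shape of the fixture; the one meant has the colours described above.

How it is judged:
On the way, in this order (a step that is already met when the one before it is completed fails the run):
1. the strap is swung fully home over the blank while the cam lever is still up (value of joint strap below 0.07 rad and value of joint lever below 0.45 rad), for 0.2 s.
2. the cam lever is pushed fully down and the pad presses on the blank (value of joint strap below 0.07 rad and value of joint lever above 0.85 rad and contact force between pad and blank above 2 N), for 0.2 s.
At the end, for the whole second after the job is handed in: The strap is within 0.07 rad of its home stop, the lever is down at 0.85 rad or more of its 0.95, the pad presses on the blank with more than 2 N, and the blank lies still in its nest, within 5 mm of where it started (all of step 2 and distance of blank from where it was at the start of the episode below 0.005 m and linear speed of blank below 0.01 m/s); the robot touches nothing.
It fails at once if the cam lever is pushed down (beyond 0.45 rad) while the strap is not home (over 0.15 rad) (value of joint lever above 0.45 rad and value of joint strap above 0.15 rad).
It fails at once if the blank is lifted or pushed out of its nest (moved over 8 mm) (distance of blank from where it was at the start of the episode above 0.008 m).
It fails at once if a bystander is lifted or shifted by more than 20 mm (distance of any of washer_a, washer_b, pot, redbox, knife, snips, flask, jar from where it was at the start of the episode above 0.02 m).
It fails at once if a standing bottle or jar is tipped (angle between any of flask, jar's own z axis and vertical above 0.4 rad).
It also fails if it takes over 48 s, if anything falls off the work surface, if the arm or the gripper's body presses on something with over 40 N, if the wrist force passes 120 N, or if a joint passes its speed limit or range.

## Working session

There is one attempt and no reset: what is moved stays moved. The work goes in short steps, Python scripts to look and compute and a tool call to move; the robot and the scene stay as the last step left them, time stands still between calls to the robot, and variables do not carry over. Pictures are saved under pics/ and viewed, at most 10 in all, crops included, and the job is handed in when it is done.

Besides the shell and the picture viewer there is one more tool, called after ">>>" as a command line: name --argument value ..., lists and objects as JSON in quotes. send_rows: Moves the arm, as the interface text tells. Its arguments: {"type":"object","properties":{"deltas":{"type":"array","items":{"type":"number"}}},"required":["deltas"]}

```bash
mkdir -p pics; python3 - <<'E'
from workcell import arm
import cv2
for n in("side","top"):
    im=arm.snapshot(n); cv2.imwrite(f"pics/{n}0.png",im[:,:,::-1]); c=arm.calibration(n); print(n,c)
s=arm.observe();print(s["t"],s["ee_pos"],s["ee_rot"])
E
```

```text
side {'fovy': 46.27105645576448, 'cx': 315.1448082767574, 'cy': 243.2686101891125, 'origin': array([-0.02121862,  1.22478621,  1.22650537]), 'rotation': array([[-0.92059327, -0.23572144,  0.31135741],
       [-0.39016177,  0.5894344 , -0.70734778],
       [-0.01678773, -0.77265936, -0.63459883]])}
top {'fovy': 42.54835840124859, 'cx': 313.1555763191343, 'cy': 238.7955623761135, 'origin': array([0.31576595, 0.00302607, 1.61978221]), 'rotation': array([[-0.02749121, -0.99204326,  0.12285929],
       [-0.99958897,  0.026282  , -0.01145231],
       [ 0.0081322 , -0.12312362, -0.99235802]])}
0.1 [0.20526178 0.59007795 0.40372169] [[-9.44483357e-01  3.28558339e-01 -7.78866338e-04]
 [ 3.28559203e-01  9.44481955e-01 -1.63901999e-03]
 [ 1.97111515e-04 -1.80393081e-03 -9.99998353e-01]]
```

View pics/top0.png

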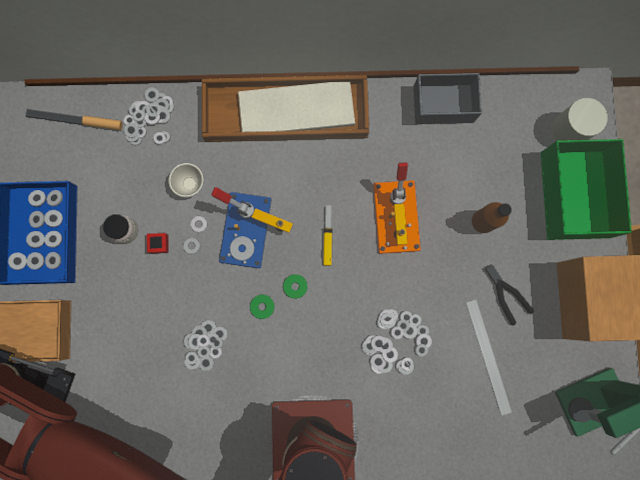

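View pics/side0.png

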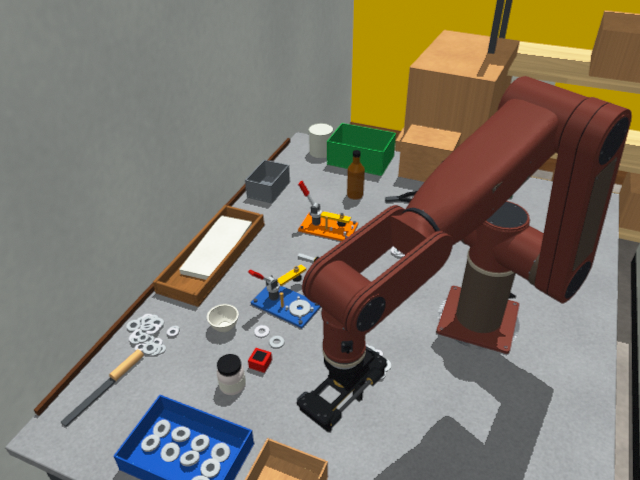

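The top view shows fixture candidates in blue (245,230) and orange (398,215). Ring candidates are steel (242,248) and green (295,286) and (262,306). I choose the blue fixture and the steel ring, and check them in a crop.

```bash
cat > h.py <<'E'
from workcell import arm
import cv2, numpy as np
def ray(n,u,v,z):
    c=arm.calibration(n); f=240/np.tan(np.radians(c["fovy"]/2))
    d=c["rotation"]@np.array([(u-c["cx"])/f,(v-c["cy"])/f,1]); o=c["origin"]
    return o+d*(z-o[2])/d[2]
E
python3 - <<'E'
from h import *
im=cv2.imread("pics/top0.png"); x0,y0=170,150
c=im[150:290,170:340]; big=cv2.resize(c,None,fx=4.7,fy=4.2,interpolation=cv2.INTER_CUBIC)
big=cv2.resize(c,None,fx=4,fy=4,interpolation=cv2.INTER_CUBIC); cv2.imwrite("pics/c1.png",big)
hsv=cv2.cvtColor(c,cv2.COLOR_BGR2HSV)
def m(lo,hi): return cv2.inRange(hsv,lo,hi)
def blobs(mask,z,name):
    for k in cv2.findContours(mask,cv2.RETR_EXTERNAL,cv2.CHAIN_APPROX_NONE)[0]:
        if cv2.contourArea(k)<25: continue
        r=cv2.minAreaRect(k); b=cv2.boxPoints(r)+[x0,y0]
        print(name,(np.array(r[0])+[x0,y0]).round(1),np.round(r[1],1)); print(np.array([ray("top",*p,z)[:2] for p in b]).round(4).tolist())
blobs(m((100,90,60),(125,255,255)),.012,"blue")
blobs(m((20,120,120),(32,255,255)),.062,"yellow")
blobs(m((0,150,90),(6,255,255))|m((174,150,90),(180,255,255)),.15,"red")
E
```

```text
blue [244.1 235.7] [41.8 59.8]
[[0.4609, 0.2333], [0.6168, 0.206], [0.5956, 0.0975], [0.4401, 0.1261]]
blue [250.  199.3] [42.  14.3]
[[0.6243, 0.2073], [0.661, 0.1957], [0.6249, 0.09], [0.5885, 0.1018]]
yellow [327.  248.5] [33.  8.]
[[0.5254, -0.0405], [0.5249, -0.0609], [0.4405, -0.0583], [0.4411, -0.038]]
yellow [271.5 219.9] [41.  10.1]
[[0.5693, 0.1432], [0.5932, 0.1332], [0.5507, 0.0368], [0.5269, 0.047]]
red [221. 195.] [19.   8.6]
[[0.613, 0.2313], [0.6314, 0.2212], [0.6079, 0.1811], [0.5896, 0.1912]]
```

View pics/c1.png

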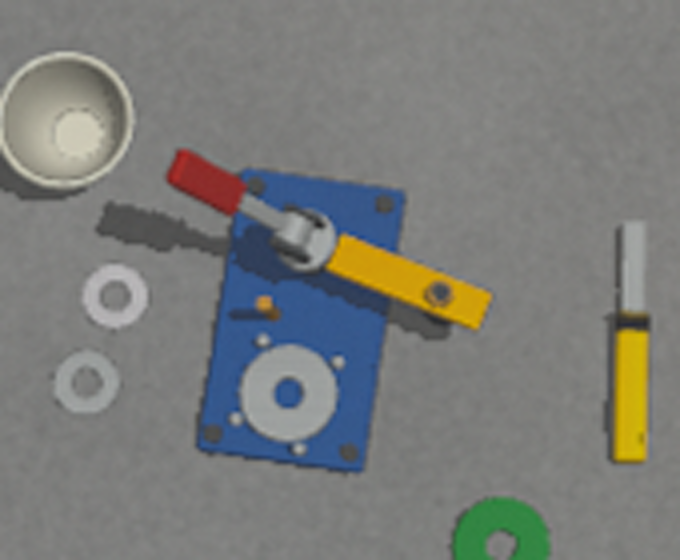

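The crop confirms the blue fixture. The blank is at about (242,248), the pin top at (236,225) and the pivot at about (246,210). The strap points right and slightly down to its nose at about (291,227), and the red grip is at upper left (221,195).

```bash
python3 - <<'E'
from h import *
R=lambda u,v,z:ray("top",170+u/4-.4,150+v/4-.4,z)[:2]
C=[R(243,168,.012),R(405,190,.012),R(364,472,.012),R(197,450,.012)]
B=R(288.5,393,.020);P=R(264,301,.066)
# rigid fit fixture->world (x,y)
src=np.array([[50,55],[50,-55],[-140,-55],[-140,55],[-95,0],[-45,18.5]])/1000
dst=np.array(C+[B,P]); w=np.array([1,1,1,1,3,2])[:,None]
ms=(src*w).sum(0)/w.sum();md=(dst*w).sum(0)/w.sum()
U,S,Vt=np.linalg.svd(((src-ms)*w).T@(dst-md)); r=(Vt.T@np.diag([1,np.linalg.det(Vt.T@U.T)])@U.T); t=md-r@ms
print("R",r,"piv",t,"yaw",np.degrees(np.arctan2(r[1,0],r[0,0])))
print("resid mm",((src@r.T+t-dst)*1000).round(1).tolist())
n=(R(491,293,.062)+R(477,329,.062))/2; d=n-t; print("nose",n,"len",np.hypot(*d))
l=r.T@d; print("strap",np.arctan2(-l[1],-l[0]))
yaw=lambda d:np.degrees(np.arctan2(d[1],d[0])); print("strapdir deg",yaw(d))
# red lever tip
for z in(.15,.173): 
  q=R(174,165,z); print("lever",q,np.hypot(*(q-t)))
np.savez("fx.npz",r=r,t=t)
E
```

```text
R [[ 0.98626138  0.1651923 ]
 [-0.1651923   0.98626138]] piv [0.5891982  0.15546276] yaw -9.508405474845999
resid mm [[1.0, 1.0], [0.4, -0.5], [-0.6, 0.6], [0.2, 0.3], [0.5, -0.3], [-1.2, -0.3]]
nose [0.53958305 0.0417751 ] len 0.12404252398513313
strap 1.3252488348910636
strapdir deg -113.57724043095838
lever [0.62117374 0.22520636] 0.07672421107113112
lever [0.61639454 0.22172955] 0.07163050191323432
```

>>> send_rows --deltas '[10,-15,0,0,0,0,0,25,-36,0,0,0,8.5,0,25,-36,0,0,0,8.5,0,25,-36,0,0,0,8.5,0,25,-36,0,0,0,8.5,0]'

```text
t: 0.6
ee_pos: [0.3149, 0.4309, 0.4044]
ee_rot: [[-0.967, -0.254, 0.0], [-0.254, 0.967, -0.001], [0.0, -0.001, -1.0]]
wrist_force: [0.7, -0.1, 0.4]
finger_gap: 0.0549
finger_force: 0.0
```

>>> send_rows --deltas '[25,-36,0,0,0,8.5,0,25,-36,0,0,0,0,0,25,-36,0,0,0,0,0,25,-36,0,0,0,0,0,25,-36,0,0,0,0,0]'

```text
t: 1.1
ee_pos: [0.4384, 0.2526, 0.4046]
ee_rot: [[-0.924, -0.382, 0.0], [-0.382, 0.924, -0.0], [0.0, -0.0, -1.0]]
wrist_force: [-0.6, 0.7, -0.5]
finger_gap: 0.0149
finger_force: 0.0
```

>>> send_rows --deltas '[25,-36,0,0,0,0,0,25,-36,0,0,0,0,0,25,-36,0,0,0,0,0,25,-36,0,0,0,0,0,25,-36,0,0,0,0,0]'

```text
t: 1.6
ee_pos: [0.5632, 0.0725, 0.4046]
ee_rot: [[-0.924, -0.381, -0.0], [-0.381, 0.924, -0.0], [0.0, -0.0, -1.0]]
wrist_force: [0.5, 0.8, 0.9]
finger_gap: 0.0005
finger_force: 0.0
```

>>> send_rows --deltas '[27,-32,0,0,0,0,0,0,0,-45,0,0,0,0,0,0,-45,0,0,0,0,0,0,-40,0,0,0,0,0,0,-40,0,0,0,0]'

```text
t: 2.1
ee_pos: [0.5891, 0.0419, 0.2329]
ee_rot: [[-0.925, -0.381, -0.001], [-0.381, 0.925, -0.0], [0.001, 0.0, -1.0]]
wrist_force: [0.4, 0.0, -0.2]
finger_gap: 0.0004
finger_force: 0.0
```

```bash
python3 - <<'E'
from h import *
s=arm.observe(); p=s["ee_pos"];print(p,s["wrist_force"])
im=arm.snapshot("top"); cv2.imwrite("pics/t2.png",cv2.resize(im[120:300,170:370],None,fx=3,fy=3)[:,:,::-1])
f=np.load("fx.npz");t=f["t"]
prev=p[:2]*1000
for k,a in enumerate(np.linspace(1.30,-0.01,16)):
    y=np.radians(170.5)+a; d=np.array([np.cos(y),np.sin(y)]); n=np.array([-d[1],d[0]])
    ty=np.radians(112.4-31.5*k/15); th=ty-np.arctan2(n[1],n[0]); off=13+15*abs(np.cos(th))+9.5*abs(np.sin(th))*.9
    q=(t+.103*d)*1000+off*n; print(round(a,2),q.round(1),(q-prev).round(1)); prev=q
E
```

```text
[0.58914244 0.04194164 0.23290408] [ 0.37685181  0.03638295 -0.20944438]
1.3 [572.7  49.5] [-16.5   7.6]
1.21 [563.6  51.3] [-9.   1.8]
1.13 [554.8  53.8] [-8.9  2.6]
1.04 [546.1  57.2] [-8.7  3.3]
0.95 [537.7  61.3] [-8.4  4.1]
0.86 [529.7  66.1] [-8.   4.9]
0.78 [522.1  71.7] [-7.6  5.6]
0.69 [515.   77.9] [-7.1  6.3]
0.6 [508.5  84.8] [-6.5  6.9]
0.51 [502.5  92.3] [-5.9  7.5]
0.43 [497.3 100.3] [-5.2  8. ]
0.34 [492.8 108.8] [-4.5  8.5]
0.25 [489.1 117.7] [-3.7  8.9]
0.16 [486.2 126.9] [-2.9  9.2]
0.08 [484.1 136.4] [-2.1  9.5]
-0.01 [482.9 145.8] [-1.2  9.4]
```

View pics/t2.png

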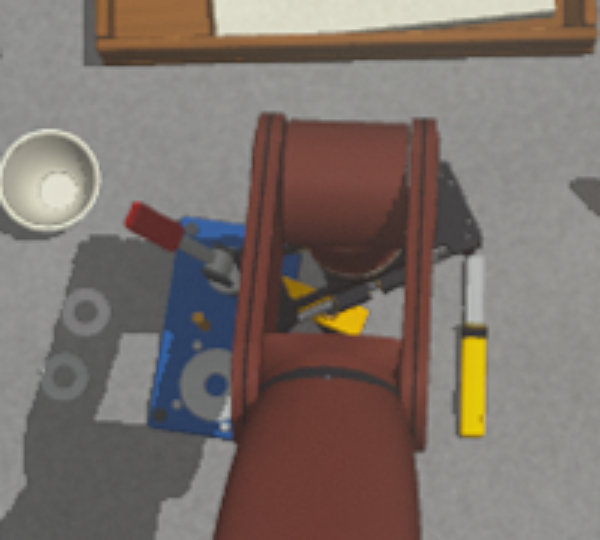

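The finger (tip at z of about 51 mm) stands just beyond the strap on its open side, with the strap visible at (330,310) in the crop. Next I sweep it closed.

>>> send_rows --deltas '[-8.5,4,0,0,0,0,0,-8,3.6,0,0,0,-2,0,-9,1.8,0,0,0,-2,0,-8.9,2.6,0,0,0,-2,0,-8.7,3.3,0,0,0,-2,0]'

```text
t: 2.65
ee_pos: [0.5479, 0.0583, 0.2387]
ee_rot: [[-0.969, -0.248, 0.007], [-0.248, 0.969, -0.0], [-0.007, -0.002, -1.0]]
wrist_force: [3.8, 0.3, -0.5]
finger_gap: 0.0004
finger_force: 1.3
```

>>> send_rows --deltas '[-8.4,4.1,0,0,0,-2,0,-8,4.9,0,0,0,-2,0,-7.6,5.6,0,0,0,-2,0,-7.1,6.3,0,0,0,-2,0,-6.5,6.9,0,0,0,-2,0]'

```text
t: 3.15
ee_pos: [0.5106, 0.0861, 0.2389]
ee_rot: [[-0.997, -0.076, 0.008], [-0.076, 0.997, -0.0], [-0.008, -0.001, -1.0]]
wrist_force: [4.6, -1.8, 0.9]
finger_gap: 0.0005
finger_force: 1.2
```

>>> send_rows --deltas '[-5.9,7.5,0,0,0,-2,0,-5.2,8,0,0,0,-2,0,-4.5,8.5,0,0,0,-2,0,-3.7,8.9,0,0,0,-3,0,0,0,0,0,0,-3,0]'

```text
t: 3.65
ee_pos: [0.4907, 0.1197, 0.2385]
ee_rot: [[-0.991, 0.132, 0.006], [0.132, 0.991, 0.0], [-0.006, 0.001, -1.0]]
wrist_force: [-0.5, -0.5, -0.4]
finger_gap: 0.0009
finger_force: 0.2
```

>>> send_rows --deltas '[-1,3,-3,0,0,0,0,-2,6,-2,0,0,0,0,-2,6,0,0,0,0,0,-1,5,0,0,0,0,0,-1,4,0,0,0,0,0]'

```text
t: 4.15
ee_pos: [0.4829, 0.1435, 0.2299]
ee_rot: [[-0.991, 0.131, 0.0], [0.131, 0.991, -0.0], [-0.0, -0.0, -1.0]]
wrist_force: [0.2, -1.9, 0.6]
finger_gap: 0.0005
finger_force: 1.1
```

>>> send_rows --deltas '[0,2,0,0,0,0,0,0,1,0,0,0,0,0,0,1,0,0,0,0,0,0,1,0,0,0,0,0,0,0,0,0,0,0,0]'

```text
t: 4.65
ee_pos: [0.4828, 0.1481, 0.2296]
ee_rot: [[-0.991, 0.132, -0.001], [0.132, 0.991, 0.0], [0.001, -0.0, -1.0]]
wrist_force: [-0.5, -1.7, 0.9]
finger_gap: 0.0008
finger_force: 0.8
```

>>> send_rows --deltas '[0,1,0,0,0,0,0,0,1,0,0,0,0,0,0,1,0,0,0,0,0,0,0,0,0,0,0,0,0,0,0,0,0,0,0]'

```text
t: 5.15
ee_pos: [0.4828, 0.1511, 0.2296]
ee_rot: [[-0.991, 0.131, -0.001], [0.131, 0.991, 0.0], [0.001, -0.0, -1.0]]
wrist_force: [-0.8, -1.7, -0.8]
finger_gap: 0.0005
finger_force: 1.0
```

```bash
python3 - <<'E'
from h import *
print(arm.observe()["wrist_force"])
im=arm.snapshot("side"); cv2.imwrite("pics/s3.png",cv2.resize(im[220:360,210:370],None,fx=4,fy=4)[:,:,::-1])
E
```

```text
[-0.79498315 -1.70517899 -0.83149327]
```

View pics/s3.png

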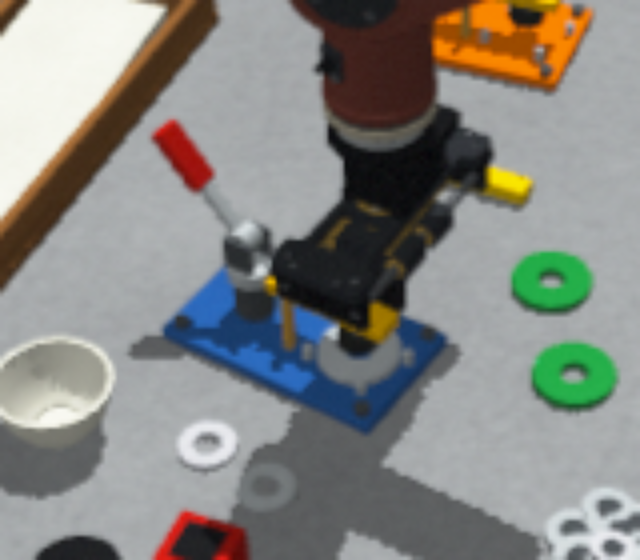

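The side crop shows the strap over the blank with its nose at (370,320), nearly at the brass pin (288,320). I keep pushing gently until the force rises.

>>> send_rows --deltas '[0,1,0,0,0,0,0,0,1,0,0,0,0,0,0,1,0,0,0,0,0,0,0,0,0,0,0,0,0,0,0,0,0,0,0]'

```text
t: 5.7
ee_pos: [0.4829, 0.1525, 0.2296]
ee_rot: [[-0.991, 0.131, -0.001], [0.131, 0.991, -0.004], [0.001, -0.004, -1.0]]
wrist_force: [-1.4, -12.2, 1.5]
finger_gap: 0.0006
finger_force: 6.2
```

>>> send_rows --deltas '[0,1,0,0,0,0,0,0,1,0,0,0,0,0,0,0,0,0,0,0,0,0,0,0,0,0,0,0,0,0,0,0,0,0,0]'

```text
t: 6.2
ee_pos: [0.483, 0.1532, 0.2296]
ee_rot: [[-0.991, 0.131, -0.001], [0.131, 0.991, -0.007], [0.001, -0.007, -1.0]]
wrist_force: [-2.1, -20.8, 3.8]
finger_gap: 0.0006
finger_force: 10.2
```

The reaction has risen to 21 N, so the strap is home against the pin. I back off, rise and go to the lever.

>>> send_rows --deltas '[0,-10,0,0,0,0,0,0,-10,0,0,0,0,0,0,0,45,0,0,0,0,0,0,48,0,0,0,0,0,0,45,0,0,0,0]'

```text
t: 6.7
ee_pos: [0.4828, 0.136, 0.3695]
ee_rot: [[-0.991, 0.131, 0.0], [0.131, 0.991, 0.001], [-0.0, 0.001, -1.0]]
wrist_force: [0.6, 0.2, -0.5]
finger_gap: 0.0005
finger_force: 0.0
```

>>> send_rows --deltas '[30,3,0,0,0,0,0,35,4,0,0,0,0,0,35,4,0,0,0,0,0,33,3,0,0,0,0,0,0,0,0,0,0,0,0]'

```text
t: 7.2
ee_pos: [0.6187, 0.1499, 0.3669]
ee_rot: [[-0.991, 0.132, 0.001], [0.132, 0.991, 0.001], [-0.001, 0.001, -1.0]]
wrist_force: [0.6, 0.2, -0.1]
finger_gap: 0.0004
finger_force: 0.0
```

```bash
python3 - <<'E'
from h import *
s=arm.observe();print(s["ee_pos"],s["wrist_force"])
im=arm.snapshot("side"); cv2.imwrite("pics/s4.png",cv2.resize(im[220:360,210:370],None,fx=4,fy=4)[:,:,::-1])
E
```

```text
[0.61866668 0.14993865 0.36686312] [ 0.5844733   0.19570036 -0.14465295]
```

View pics/s4.png

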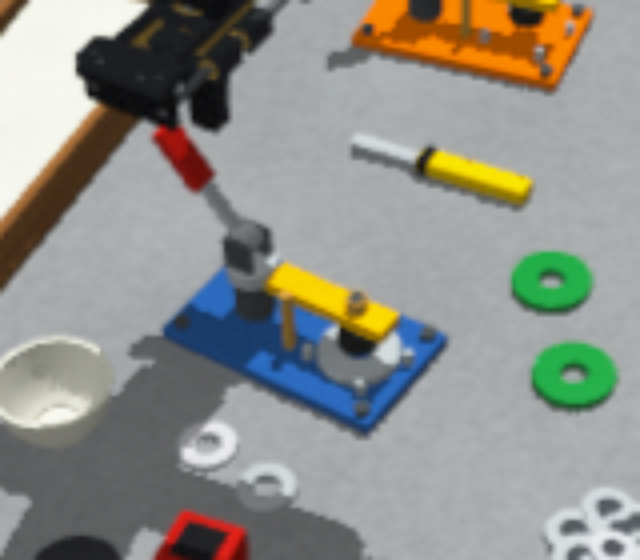

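The side crop shows the strap lying over the blank against the pin (288,320). The lever is still up, with its grip at (183,155), and the fingertip is above it on the nose side. I push the lever down along its arc.

>>> send_rows --deltas '[0,0,-15,0,0,0,0,0,0,-15,0,0,0,0,6,-1,-3.5,0,0,0,0,6,-1,-3.5,0,0,0,0,0,0,0,0,0,0,0]'

```text
t: 7.75
ee_pos: [0.6284, 0.1478, 0.3304]
ee_rot: [[-0.991, 0.132, -0.0], [0.132, 0.991, -0.0], [0.0, -0.0, -1.0]]
wrist_force: [-1.3, -0.5, 0.1]
finger_gap: 0.0009
finger_force: 0.0
```

>>> send_rows --deltas '[5,-1,-4.5,0,0,0,0,5.5,-1,-4.6,0,0,0,0,4.4,-0.8,-5.4,0,0,0,0,4.4,-0.7,-5.4,0,0,0,0,0,0,0,0,0,0,0]'

```text
t: 8.25
ee_pos: [0.6477, 0.1443, 0.31]
ee_rot: [[-0.991, 0.132, -0.0], [0.132, 0.991, -0.0], [0.0, -0.0, -1.0]]
wrist_force: [-0.1, -0.0, 0.4]
finger_gap: 0.0003
finger_force: 0.3
```

```bash
python3 - <<'E'
from h import *
s=arm.observe();print(s["ee_pos"],s["wrist_force"])
im=arm.snapshot("side"); cv2.imwrite("pics/s5.png",cv2.resize(im[240:330,220:340],None,fx=6,fy=6)[:,:,::-1])
E
```

```text
[0.64773763 0.14427276 0.30999911] [-0.12140675 -0.00752032  0.42237066]
```

View pics/s5.png

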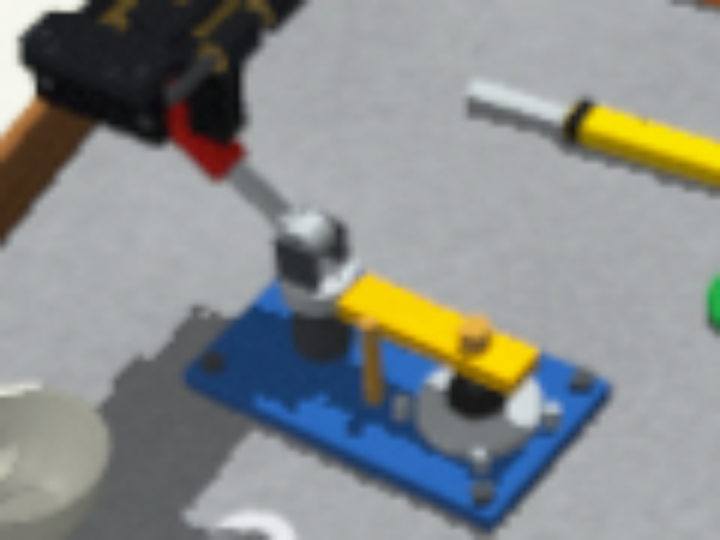

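The side crop shows the fingers resting on the red grip at about (215,140) and the lever following them down. The strap is still home. I carry on.

>>> send_rows --deltas '[3.4,-0.6,-6.1,0,0,0,0,3.3,-0.5,-6.1,0,0,0,0,2.3,-0.4,-6.6,0,0,0,0,2.2,-0.4,-6.6,0,0,0,0,0,0,0,0,0,0,0]'

```text
t: 8.8
ee_pos: [0.6585, 0.1425, 0.2841]
ee_rot: [[-0.991, 0.132, -0.001], [0.132, 0.991, -0.0], [0.001, -0.0, -1.0]]
wrist_force: [0.1, -0.5, 0.0]
finger_gap: 0.0004
finger_force: 0.1
```

>>> send_rows --deltas '[1,0,-3,0,0,0,0,0,0,-2,0,0,0,0,0,0,-1,0,0,0,0,0,0,-1,0,0,0,0,0,0,0,0,0,0,0]'

```text
t: 9.3
ee_pos: [0.6595, 0.1425, 0.2786]
ee_rot: [[-0.991, 0.131, 0.0], [0.131, 0.991, -0.0], [-0.0, -0.0, -1.0]]
wrist_force: [-0.8, -1.3, 2.2]
finger_gap: 0.0008
finger_force: 1.1
```

>>> send_rows --deltas '[0,0,-1,0,0,0,0,0,0,-1,0,0,0,0,0,0,-1,0,0,0,0,0,0,-1,0,0,0,0,0,0,0,0,0,0,0]'

```text
t: 9.8
ee_pos: [0.6598, 0.1425, 0.2773]
ee_rot: [[-0.991, 0.131, 0.001], [0.131, 0.991, -0.0], [-0.001, -0.0, -1.0]]
wrist_force: [-6.4, -3.6, 16.2]
finger_gap: 0.0004
finger_force: 8.2
```

>>> send_rows --deltas '[0,0,-1,0,0,0,0,0,0,-1,0,0,0,0,0,0,-1,0,0,0,0,0,0,0,0,0,0,0,0,0,0,0,0,0,0]'

```text
t: 10.3
ee_pos: [0.6598, 0.1427, 0.2769]
ee_rot: [[-0.991, 0.131, 0.002], [0.131, 0.991, -0.0], [-0.002, -0.0, -1.0]]
wrist_force: [-14.0, -5.3, 27.1]
finger_gap: 0.0008
finger_force: 14.7
```

The force is at the end stop and the tip is at z = 95 mm, against 96 mm expected for a fully lowered lever. I retreat upward and check.

>>> send_rows --deltas '[0,0,10,0,0,0,0,0,0,40,0,0,0,0,0,0,40,0,0,0,0,0,0,40,0,0,0,0,0,0,0,0,0,0,0]'

```text
t: 10.8
ee_pos: [0.6609, 0.1432, 0.4092]
ee_rot: [[-0.991, 0.131, 0.012], [0.131, 0.991, 0.002], [-0.011, 0.003, -1.0]]
wrist_force: [0.3, 0.2, 0.8]
finger_gap: 0.0008
finger_force: 0.0
```

```bash
python3 - <<'E'
from h import *
s=arm.observe();print(s["ee_pos"],s["wrist_force"])
im=arm.snapshot("side"); cv2.imwrite("pics/s6.png",cv2.resize(im[240:330,220:340],None,fx=6,fy=6)[:,:,::-1])
E
```

```text
[0.66089739 0.1432361  0.4092058 ] [0.28975942 0.21794413 0.81065326]
```

View pics/s6.png

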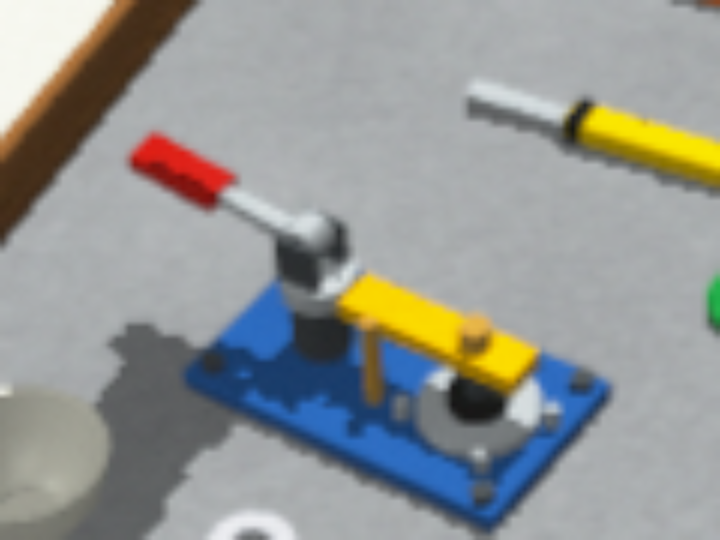

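The side crop shows the lever grip at (180,172), nearly level. The strap is on the pin at (370,350) and the pad is down on the blank at (478,400). I run one numeric check of the lever tip and hand in if it agrees.

```bash
python3 - <<'E'
from h import *
f=np.load("fx.npz"); c=arm.calibration("side"); F=240/np.tan(np.radians(c["fovy"]/2))
o={}
for L in(.75,.95):
    a=1.05-L; xy=f["t"]+f["r"]@[.005+.105*np.cos(a),0]; p=np.array([*xy,.082+.105*np.sin(a)])
    q=c["rotation"].T@(p-c["origin"]); o[L]=q[:2]/q[2]*F+[c["cx"],c["cy"]]; print(L,(o[L]-[220,240])*6)
m=np.array([140,155])/6+[220,240]; ok=np.hypot(*(m-o[.95]))<np.hypot(*(m-o[.75]))
print(ok)
if ok: print(arm.job_done())
E
```

```text
0.75 [144.30742409 121.68229368]
0.95 [141.75983495 149.34023217]
True
the job is handed in; nothing more can be done
None
```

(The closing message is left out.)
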